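# Queue the drums on the loading dock and hold the first over the gondola with tongs

## Robot

A 6-joint arm with a two-finger parallel gripper is mounted at the origin on the work surface. World frame = base frame: x ahead of the robot, y to its left, z up, the work surface at z = 0. Lengths are in m, angles in rad, forces in N, time in s.
With the tool pointing down it reaches from about 0.3 to 0.875 m from the base axis. Payload 6.4 kg.
Tool frame: the origin (TCP) lies at the very end of the fingers, on their centre line; the grasp point (between the pads) lies 19 mm behind it; z points along the fingers, y is the line along which they close (so a half turn about z gives the same grasp; the last joint's range is limited). The gripper opens to 85 mm and grips with 20 to 120 N. Pads are 22 mm wide; open, the fingers measure 114 mm over their backs; the gripper's body (76 mm by 85 mm) begins 54 mm behind the grasp point. The pads swing forward as they close: fully open they stand 13 mm farther back than shut.
Start: joints at [-1.413, 0.181, 1.607, -0, 1.354, -0.206], TCP at [0.205, -0.537, 0.231] pointing down, gripper open.
Joint ranges: [-2.99, 2.99], [-0.89, 2.07], [0.3, 2.58], [-1.14, 4.28], [0, 2.63], [-3.12, 3.12]. Speed limits (rad/s): [2.57, 2.57, 3.01, 3.14, 3.14, 3.14].

## Interface

Orientations are given as a unit quaternion [w, x, y, z].
In Python, from bench import ctrl gives the robot as it stands.
- The arm moves only by the tool jog_arm, never from a script. Its argument "series" is a list that holds one entry, the list of rows, each a list of 7 numbers: the shift along the tool's x, y, z in mm, then the turn, a rotation vector about the tool's x, y, z in rad, then the finger opening in mm, from 0 to 85.4. In form: [[[tx, ty, tz, rx, ry, rz, gripper], ...]]. A call has exactly 10 rows; each row shifts and turns the commanded pose from where the row before left it, along the tool's axes as they then stand; what a row does not reach is not made up. A row lasts 1/10 s, in which the tool goes at most 50 mm and 8.59 degrees, less where a joint would pass 70% of its speed; a pose out of reach is approached as far as the arm can. A call with a gripper value outside its range is refused whole. The fingers move at their own pace and stop on an object; the grip force is fixed at half the most. Time passes only in rows, so rows that do not move let the fingers close, or fill a call up. It gives the time, the measured TCP pose, the force, the opening and the grip force at its end, in the units of the state.
- ctrl.get_obs(): the state, without advancing time (a new reading comes with each control period).
- ctrl.camera(name): name is "scene" or "top" or "wrist"; returns a dict with "frame" (420x560x3 uint8, blue, green, red), "z_map" (420x560 float32, m along the optical axis (not along the pixel's ray), 0 where there is no reading), "fx", "fy", "cx", "cy" (pixels), "xyz" and "rotation" of the camera in the world. Camera axes: x right, y down, z forward; pixel columns grow to the right and rows downward; lengths in m; the calibration is good to about 2 mm. A picture is of the moment at which its call begins.
- ctrl.hand_in(): hands the job in; it is judged then, once.
The state is a dict: "time_s": time; "q": joint angles; "dq": joint speeds; "joint_efforts": joint torques, N m; "eef_pos": TCP position; "eef_rot": TCP orientation; "wrist_force": force on the tool from outside, world axes, zero at the start; "torque": the same for the moment, N m; "opening": opening from 0.0 (shut) to 1.0 (fully open); "grasp_force": force on a finger pad.
Only numpy, scipy, OpenCV 4.12 (cv2) and the standard library are available. Lean on these libraries where they do the work, as an engineer would, in place of code of your own. Each camera call takes 0.05 s, during which the arm holds its last target. There are 200 camera calls.

## Task

On the model railway's loading dock, push each of the two loose oil drums along the deck, without lifting it, into the guide lane so that all three drums stand upright in single file, closed up against the end stop. Then pick up the steel tongs, take the drum at the head of the file (the one next to the stop) with the tongs only, never with the fingers, lift it out and finish while still holding it in the tongs, upright and clear above the open gondola wagon, ready to load. Leave the other two drums standing in the lane and everything else where it is.

Things in the scene. Friction and masses are not known exactly. Their poses are not given: they have to be found in the camera images.
- dock: Fixed timber loading dock with a siding of track. Flat deck 140 mm (x) by 270 mm (y), 30 mm above the table. Origin: centre of its underside at table height. Axes: +y along the guide lane towards its end stop, +x across the deck towards the track (at x = 128 mm), z up. Lane on x = 0; the deck from y = -12 to -135 mm is open. Nothing overhangs the deck.
- lane_stop (a point): Deck-level point on the lane's middle line at the face of the end stop (dock y = 120 mm); axes as the dock. Stop: a bar across the lane, 5 mm high, 6 mm thick. The lane: two steel guide rails 5 mm high, 4 mm wide, inner faces 15 mm either side of the line, running 100 mm back (-y) from here. Three drums closed up have their centres 13, 39 and 65 mm back from here.
- lane_mouth (a point): Deck-level point on the lane's middle line between the outer ends of the flared rails (dock y = -12 mm); axes as the dock. The flare, also 5 mm high, is 64 mm wide here and narrows to the 30 mm lane 32 mm further on.
- drum_front: Toy oil drum, plain grey with hoops, an upright cylinder 26 mm in diameter and 38 mm tall, about 30 g. Origin: centre of its underside; z axis up through the drum. It stands in the lane from the start, 8 to 17 mm short of the stop: head of the file, for the tongs.
- drum_a: Toy oil drum, plain grey with hoops, an upright cylinder 26 mm in diameter and 38 mm tall, about 30 g. Origin: centre of its underside; z axis up through the drum. It stands on the open deck 30 to 42 mm to one side of the lane's line, 43 to 103 mm before lane_mouth.
- drum_b: Toy oil drum, plain grey with hoops, an upright cylinder 26 mm in diameter and 38 mm tall, about 30 g. Origin: centre of its underside; z axis up through the drum. It stands on the open deck 30 to 42 mm to the other side of the lane's line, 43 to 103 mm before lane_mouth.
- tongs: Steel kitchen tongs, 240 mm long, about 115 g, lying sprung open on the table: two channel arms, 26 mm tall and 7 mm thick, with black rubber finger grips, stand on edge and close sideways (y). Origin: on the rear pivot axis, at the underside; +x towards the jaws, z up. Each jaw is a shallow upright V cup, 16 mm tall, 25 mm long; gap between the jaws 66 mm when open.
- tongs_jaws (a point): Point midway between the jaws, 215 mm from the pivot, at the arms' mid-height (13 mm above the tongs' underside); the axis of a gripped drum passes here. The jaws reach 8 mm below and above it and 13 mm beyond it. Axes as the tongs.
- tongs_grip (a point): Place to hold the tongs: midway between the arms, 100 mm from the pivot, at mid-height (13 mm up), near the centre of mass. Grip both arms from above, from outside: rubber grips (50 mm long) 64 mm apart over all when open, 54 mm half squeezed, 43 mm closed on a drum. The spring pushes each arm out with 6 N here when open, 9 N when closed, so half squeezed they are carried open. Axes as the tongs.
- jaw_left (a joint): Squeeze angle of the tongs' left arm about the pivot: 0 fully open, about 0.105 rad closed on a drum, at most 0.15. The right arm mirrors it.
- wagon: Empty open-topped steel gondola wagon parked on the siding beside the dock; it does not move. 76 mm wide (x), 200 mm long (y), walls 4 mm, rim 62 mm above the table. Origin: under its centre at table height; axes parallel to the dock's.
- crate: Loose wooden toy crate, 22 mm, on the dock's deck; origin: centre of underside. Bystander.
- churn: Loose toy milk churn, 18 mm in diameter, 28 mm tall, on the dock's deck; origin: centre of underside. Bystander.
- saloon: Die-cast saloon car 115 x 46 x 39 mm on the road; origin: centre of underside, x forward. Bystander.
- convertible: Die-cast open car 115 x 46 x 34 mm beyond the siding; origin: centre of underside, x forward. Bystander.
- tanker: Die-cast tank lorry 115 x 46 x 55 mm beyond the tongs; origin: centre of underside, x forward. Bystander.
- spanner: Small steel spanner, 140 mm long, lying near the road; origin under it near its middle, x along it. Bystander.
- oil_bottle: Small oil bottle 36 mm in diameter, 85 mm tall; origin: centre of underside. Bystander.
Not all that is in view belongs to the job. Leave any yellow look-alike of the drum_front alone. What is shaped like the drum_b but purple is not meant.

How it is judged:
By the outcome, as a careful person would: the job done as asked, in the order asked, and still so for the second after the job is handed in, while the arm keeps its last pose, push and grip.
It also fails if it takes over 67 s, if anything falls off the work surface, if the arm or the gripper's body presses on something with over 40 N, if the wrist force passes 120 N, or if a joint passes its speed limit or range.

## Working session

There is one attempt and no reset: what is moved stays moved. The work goes in short steps, Python scripts to look and compute and a tool call to move; the robot and the scene stay as the last step left them, time stands still between calls to the robot, and variables do not carry over. Pictures are saved under pics/ and viewed, at most 10 in all, crops included, and the job is handed in when it is done.

Besides the shell and the picture viewer there is one more tool, called after "Request:" as name([rows], argument=value, ...), one row to a line, values as JSON. jog_arm: Moves the arm, as the interface text tells. Its arguments: {"type":"object","properties":{"series":{"type":"array"}},"required":["series"]}

```bash
mkdir -p pics; ls; python3 - <<'E'
from bench import ctrl
import cv2,numpy as np
o=ctrl.get_obs();print({k:np.round(v,3).tolist() for k,v in o.items()})
for n in("scene","top"):
    c=ctrl.camera(n);cv2.imwrite(f"pics/{n}0.png",c["frame"]);np.savez(f"{n}0.npz",**c)
    print(n,c["fx"],c["fy"],c["cx"],c["cy"],np.round(c["xyz"],3),np.round(c["rotation"],3).tolist())
E
```

```text
pics
{'time_s': 0.0, 'q': [-1.413, 0.182, 1.608, 0.0, 1.354, -0.206], 'dq': [0.001, 0.0, 0.001, 0.001, 0.0, -0.0], 'joint_efforts': [0.001, -44.487, -35.133, -0.0, 0.009, 0.0], 'eef_pos': [0.205, -0.537, 0.23], 'eef_rot': [-0.001, 0.984, 0.181, 0.0], 'wrist_force': [-1.217, 0.197, 0.2], 'torque': [-0.032, -0.002, 0.01], 'grasp_force': 0.0, 'opening': 0.995}
scene 429.3824565753889 429.3824565753889 281.47305836783954 210.1770792317713 [1.181 0.563 0.782] [-0.177, 0.39, 0.823, -0.374]
top 439.19935026136955 439.19935026136955 276.1136032618392 214.23312339893593 [0.434 0.056 1.077] [-0.043, 0.707, -0.705, 0.035]
```

View pics/top0.png

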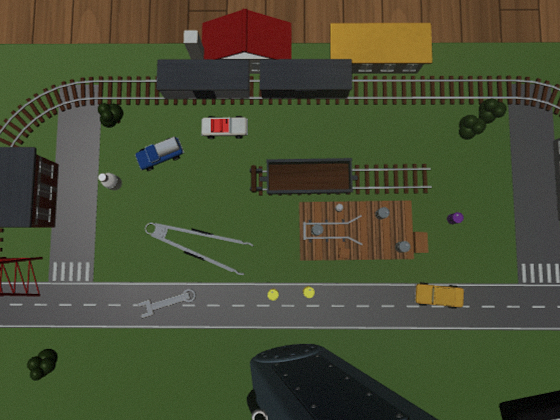

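View pics/scene0.png

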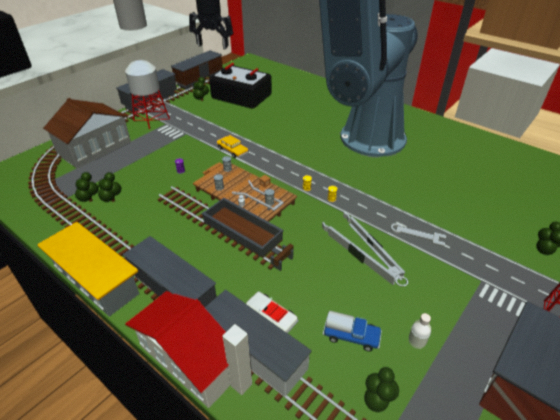

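The top view shows the dock around (355,230), with its stop on the left (305,230) and the flare on the right (360,230). The grey drums are at (318,230), (383,213) and (404,247). The churn is at (339,208). The tongs have their pivot at (153,229) and jaws near (245,258). The look-alikes are yellow at (273,295) and (309,293), and purple at (457,218). The grey drums on the dock match the description, and I'll confirm them with a crop.

```bash
cat > h.py <<'E'
import numpy as np,cv2
from scipy.spatial.transform import Rotation as R
from bench import ctrl
def Rq(q): return R.from_quat(q,scalar_first=True)
def cloud(c):
    z=c["z_map"];v,u=np.indices(z.shape)
    p=np.stack([(u-c["cx"])/c["fx"]*z,(v-c["cy"])/c["fy"]*z,z],-1)
    return p@Rq(c["rotation"]).as_matrix().T+c["xyz"]
def ray(c,u,v,h):
    d=Rq(c["rotation"]).as_matrix()@np.array([(u-c["cx"])/c["fx"],(v-c["cy"])/c["fy"],1]);o=c["xyz"]
    return (o+d*(h-o[2])/d[2])
def blobs(c,box,lo,hi,mn=20):
    P=cloud(c);u0,v0,u1,v1=box;m=np.zeros(P.shape[:2],np.uint8)
    m[v0:v1,u0:u1]=((P[...,2]>lo)&(P[...,2]<hi)&(c["z_map"]>0))[v0:v1,u0:u1]
    n,l,s,ce=cv2.connectedComponentsWithStats(m)
    return [(s[i,4],np.round(ce[i],1),np.round(np.median(P[l==i][:,2]),4),np.round(ray(c,*ce[i],np.median(P[l==i][:,2])),4)) for i in range(1,n) if s[i,4]>=mn]
E
python3 - <<'E'
from h import *
c=dict(np.load("top0.npz"));P=cloud(c)
print("drum tops");[print(*b) for b in blobs(c,(280,180,480,280),.058,.08)]
print("mid");[print(*b) for b in blobs(c,(290,195,430,270),.045,.080,8)]
print("tongs");[print(*b) for b in blobs(c,(130,210,262,285),.012,.05)]
# deck rectangle
m=np.zeros(P.shape[:2],np.uint8);m[195:270,285:430]=((P[...,2]>.022))[195:270,285:430]
k=max(cv2.findContours(m,0,1)[0],key=cv2.contourArea);r=cv2.minAreaRect(k);print("deck",r)
print([np.round(ray(c,*b,.03),4).tolist() for b in cv2.boxPoints(r)])
print("heights ground/deck",np.median(P[270:280,300:400,2]),np.median(P[215:250,370:375,2]))
w=[(.033,.037)]
m=((P[...,2]>.0325)&(P[...,2]<.045)).astype(np.uint8)*255
a=cv2.resize(c["frame"][190:280,280:440],None,fx=5,fy=5,interpolation=2)
a2=cv2.resize(c["frame"][205:290,135:265],None,fx=4,fy=4,interpolation=2)
m1=cv2.resize(P[190:280,280:440,2],None,fx=2,fy=2,interpolation=0)
cv=np.zeros((600,800,3),np.uint8);cv[:450]=np.clip(a*1.6,0,255)
cv[450:,:320]=cv2.resize(np.clip(m1*3000,0,255).astype(np.uint8),(320,150))[...,None]
cv[450:,320:560]=cv2.resize(a2,(240,150))
cv2.imwrite("pics/crop.png",cv)
E
```

```text
drum tops
251 [319.1 190.4] 0.0619 [ 0.6023 -0.0328  0.0619]
104 [383.5 212.4] 0.0667 [ 0.5501 -0.1805  0.0667]
99 [317.5 229.2] 0.0672 [ 0.511  -0.0277  0.0672]
107 [404.4 246.3] 0.0668 [ 0.472  -0.2261  0.0668]
mid
45 [339.4 207.3] 0.0535 [ 0.5636 -0.0808  0.0535]
119 [382.9 212.7] 0.0665 [ 0.5495 -0.1792  0.0665]
105 [317.3 229.3] 0.0671 [ 0.5107 -0.0273  0.0671]
120 [403.7 246.4] 0.0666 [ 0.4718 -0.2248  0.0666]
94 [344.4 252.9] 0.0518 [ 0.4571 -0.0911  0.0518]
tongs
756 [192.  241.9] 0.0254 [0.4833 0.2696 0.0254]
deck ((355.97796630859375, 230.29901123046875), (58.59246063232422, 113.83455657958984), 89.25594329833984)
[[0.58, 0.0138, 0.03], [0.5837, -0.2592, 0.03], [0.4439, -0.2565, 0.03], [0.4398, 0.0125, 0.03]]
heights ground/deck -3.648906332531787e-06 0.03029408921064225
```

View pics/crop.png

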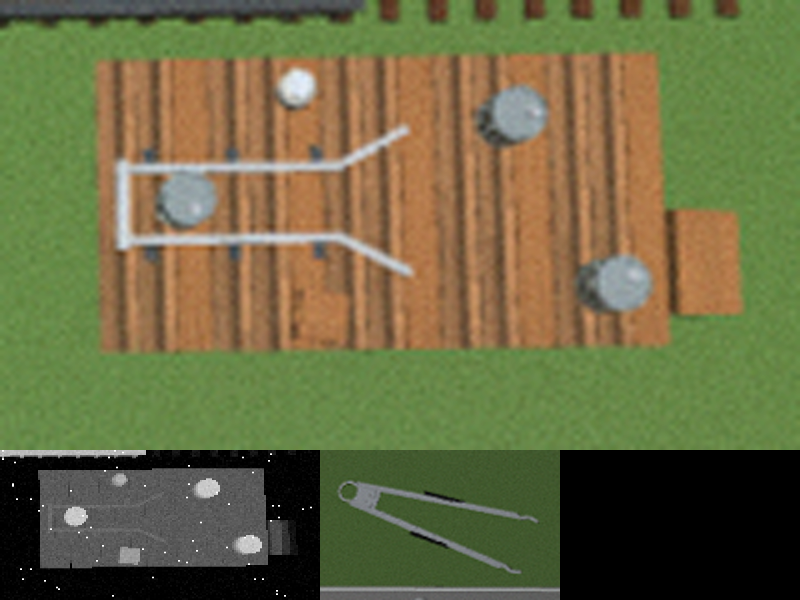

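The crop confirms three grey drums on the dock. In image pixels the head drum is at (317.5,229), drum_a at (383.5,212) and drum_b at (404,246). The crate is at (344,253), the churn at (339,207), and the lane runs left to the stop at u≈306. The yellow and purple ones aren't the targets. First move: turn the tool square to the dock and approach drum_a's far side.

Request:
jog_arm([
  [[0,0,0,0,0,0.117,14],[0,0,0,0,0,0.117,14],[0,0,0,0,0,0.116,14],[34,-32,0,0,0,0,14],[34,-32,0,0,0,0,14],[34,-32,0,0,0,0,14],[34,-32,0,0,0,0,14],[34,-32,0,0,0,0,14],[34,-32,0,0,0,0,14],[34,-32,0,0,0,0,14]],
])

```text
time_s: 1.1
eef_pos: [0.4405, -0.3084, 0.231]
eef_rot: [-0.0, 1.0, 0.007, -0.0]
wrist_force: [0.3, -0.6, 0.8]
opening: 0.16
grasp_force: 0.0
```

```bash
cat >> h.py <<'E'
D0=np.array([.5118,-.1224]);DY=.0145
def dock(p): # world xy -> dock xy mm
    d=np.asarray(p)[:2]-D0;c,s=np.cos(DY),np.sin(DY);return np.round(1000*np.array([c*d[0]+s*d[1],-s*d[0]+c*d[1]]),1)
def tool():
    o=ctrl.get_obs();r=Rq(o["eef_rot"]).as_matrix();p=o["eef_pos"]
    print("t",round(o["time_s"],2),"tcp",np.round(p,4),"dock",dock(p),"yaw",round(np.arctan2(r[1,0],r[0,0]),4),"tilt",np.round(r[:2,2],4),"F",np.round(o["wrist_force"],1),"open",round(o["opening"]*85.4,1),"gf",round(float(o["grasp_force"]),1))
def drums(name="top",img=None):
    c=ctrl.camera(name)
    if img: cv2.imwrite(img,c["frame"])
    P=cloud(c);d=P[...,:2]-D0;z=P[...,2]
    m=((abs(d[...,0])<.07)&(abs(d[...,1])<.14)&(z>.0635)&(z<.072)).astype(np.uint8)
    n,l,s,ce=cv2.connectedComponentsWithStats(m)
    for i in range(1,n):
        if s[i,4]>15: print(name,s[i,4],np.round(ce[i],1),dock(ray(c,*ce[i],.068)))
    return c
E
python3 - <<'E'
from h import *
tool();c=drums("top");drums("scene")
t=dict(np.load("top0.npz"));P=cloud(t)
for (u,v) in [(130,206),(340,200.5),(409,200)]: print("lane",dock(ray(t,280+u/5-.4,190+v/5-.4,.035)))
# wagon
print([b for b in blobs(t,(255,150,365,203),.055,.067,200)])
m=np.zeros(P.shape[:2],np.uint8);m[150:203,255:365]=((P[...,2]>.05)&(P[...,2]<.075))[150:203,255:365]
r=cv2.minAreaRect(np.argwhere(m)[:,::-1].astype(np.float32));print("wagon",r,ray(t,*r[0],.062),dock(ray(t,*r[0],.062)))
E
```

```text
t 1.1 tcp [ 0.4405 -0.3084  0.231 ] dock [ -74.  -184.9] yaw 0.0137 tilt [-0.0003  0.0003] F [ 0.3 -0.6  0.8] open 13.7 gf 0.0
top 94 [383.9 212.3] [ 37.7 -59.3]
top 98 [317.6 229.2] [ 0.6 94.4]
top 102 [404.5 246.1] [ -40.8 -103.3]
scene 42 [225.9 159.1] [ -37.7 -101.1]
scene 47 [218.  177.3] [ 39.9 -56.5]
scene 54 [269.2 192.1] [ 2.7 96.7]
lane [ -0.4 120.2]
lane [ 0.9 20.5]
lane [  0.7 -12.2]
[(np.int32(697), array([309.4, 175.5]), np.float64(0.062), array([ 0.6378, -0.0104,  0.062 ]))]
wagon ((309.4999694824219, 175.49998474121094), (84.99998474121094, 34.99999237060547), -0.0) [ 0.63771076 -0.01048803  0.062     ] [127.5 110.1]
```

Request:
jog_arm([
  [[37.5,-31.5,0,0,0,0,14],[37.5,-31.5,0,0,0,0,14],[37.5,-31.5,0,0,0,0,14],[37.5,-31.5,0,0,0,0,14],[0,0,40,0,0,0,14],[0,0,40,0,0,0,14],[0,0,40,0,0,0,14],[0,0,35,0,0,0,14],[0,0,34,0,0,0,14],[0,0,0,0,0,0,14]],
])

```text
time_s: 2.2
eef_pos: [0.5831, -0.1806, 0.0365]
eef_rot: [-0.003, 1.0, 0.007, -0.005]
wrist_force: [-1.1, 0.6, 0.2]
opening: 0.161
grasp_force: 0.0
```

```bash
python3 - <<'E'
from h import *
tool();c=drums("top","pics/s.png");s=drums("scene")
a=cv2.resize(np.clip(s["frame"][140:230,180:310]*1.4,0,255).astype(np.uint8),None,fx=4,fy=4,interpolation=2)
b=cv2.resize(c["frame"][190:270,290:440],None,fx=3,fy=3,interpolation=2)
k=np.zeros((600,530,3),np.uint8);k[:360,:520]=a;k[360:,:450]=b;cv2.imwrite("pics/s.png",k)
E
```

```text
t 2.2 tcp [ 0.5831 -0.1806  0.0365] dock [ 70.5 -59.2] yaw 0.0132 tilt [-0.01    0.0051] F [-1.1  0.6  0.2] open 13.7 gf 0.0
top 89 [317.8 229.1] [ 0.8 93.9]
scene 42 [226.  159.1] [ -37.9 -101. ]
scene 56 [269.  192.3] [ 3.4 96.8]
```

View pics/s.png

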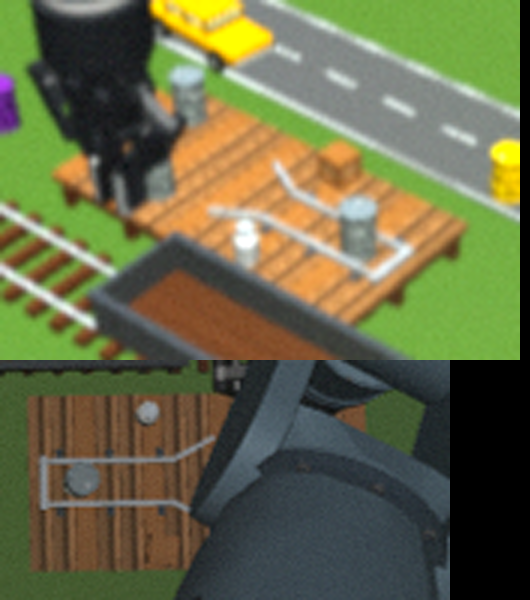

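Request:
jog_arm([
  [[-4,0,-6,0,0,0,14],[-6,0,0,0,0,0,14],[-6,0,0,0,0,0,14],[-6,0,0,0,0,0,14],[-6,0,0,0,0,0,14],[-6,0,0,0,0,0,14],[-6,0,0,0,0,0,14],[-5,0,0,0,0,0,14],[-3,0,0,0,0,0,14],[0,0,0,0,0,0,14]],
])

```text
time_s: 3.3
eef_pos: [0.5393, -0.1827, 0.0482]
eef_rot: [-0.0, 1.0, 0.007, -0.0]
wrist_force: [0.3, -0.0, 0.3]
opening: 0.162
grasp_force: 0.0
```

```bash
python3 - <<'E'
from h import *
tool();s=drums("scene")
P=cloud(s);d=P[...,:2]-D0
m=(abs(d[...,0])<.04)&(d[...,1]>-.11)&(d[...,1]<-.03)&(P[...,2]>.045)
cv2.imwrite("pics/s2.png",cv2.resize(np.clip(s["frame"][140:230,180:310]*1.4,0,255).astype(np.uint8),None,fx=6,fy=6,interpolation=2))
E
```

```text
t 3.3 tcp [ 0.5393 -0.1827  0.0482] dock [ 26.6 -60.7] yaw 0.0136 tilt [-0.0005  0.0002] F [ 0.3 -0.   0.3] open 13.8 gf 0.0
scene 18 [223.7 177.7] [ 31.5 -42.8]
scene 51 [269.1 192.1] [ 2.7 96.6]
```

View pics/s2.png

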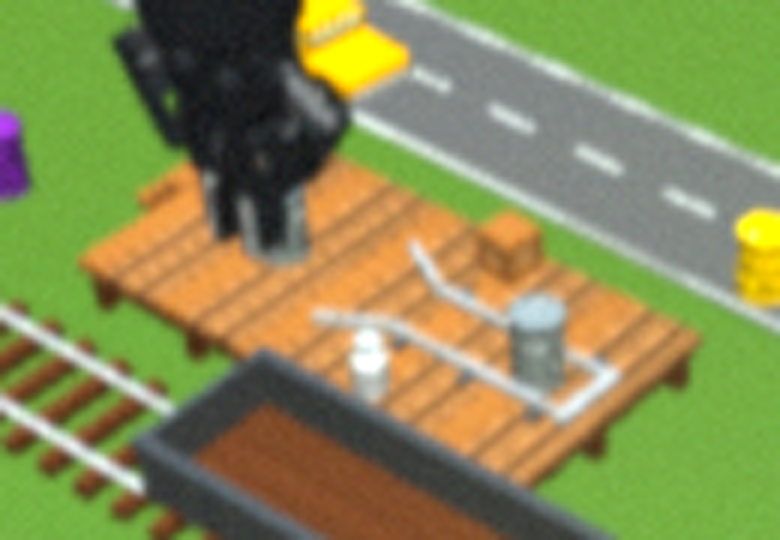

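Request:
jog_arm([
  [[-3,0,0,0,0,0,14],[-1,0,0,0,0,0,14],[15,0,0,0,0,0,14],[5,0,-35,0,0,0,14],[0,0,-35,0,0,0,14],[0,0,0,0,0,-0.149,14],[0,0,0,0,0,-0.149,14],[0,0,0,0,0,-0.149,14],[0,0,0,0,0,-0.149,14],[0,0,0,0,0,-0.149,14]],
])

```text
time_s: 4.35
eef_pos: [0.5556, -0.1824, 0.1181]
eef_rot: [-0.0, 0.928, 0.373, -0.0]
wrist_force: [-0.1, -0.9, -0.1]
opening: 0.164
grasp_force: 0.0
```

```bash
python3 - <<'E'
from h import *
tool();s=drums("scene");drums("wrist","pics/w.png")
E
```

```text
t 4.35 tcp [ 0.5556 -0.1824  0.1181] dock [ 42.9 -60.6] yaw 0.7651 tilt [-0.0004  0.0002] F [-0.1 -0.9 -0.1] open 14.0 gf 0.0
scene 43 [226.  159.1] [ -37.7 -100.7]
scene 46 [226.9 170.8] [  2.8 -58.2]
scene 54 [269.1 192.2] [ 3.  96.8]
wrist 1619 [17.7 99.8] [ 3.8 91.3]
wrist 407 [218.7 272.5] [  0.9 -53.8]
wrist 92 [251.2 356.2] [ -30.8 -109.8]
```

Request:
jog_arm([
  [[0,0,0,0,0,-0.137,14],[0,0,0,0,0,-0.137,14],[0,0,0,0,0,-0.137,14],[0,0,0,0,0,-0.137,14],[0,0,0,0,0,-0.137,14],[0,0,0,0,0,-0.135,14],[-20,-22,0,0,0,0,14],[-18,-21,0,0,0,0,14],[0,0,0,0,0,0,14],[0,0,0,0,0,0,14]],
])

```text
time_s: 5.45
eef_pos: [0.5129, -0.2211, 0.1183]
eef_rot: [-0.0, 0.706, 0.708, 0.0]
wrist_force: [0.0, 0.5, -0.2]
opening: 0.165
grasp_force: 0.0
```

```bash
python3 - <<'E'
from h import *
tool()
E
```

```text
t 5.45 tcp [ 0.5129 -0.2211  0.1183] dock [ -0.3 -98.7] yaw 1.5745 tilt [0.0002 0.0002] F [ 0.   0.5 -0.2] open 14.1 gf 0.0
```

Request:
jog_arm([
  [[0,0,37,0,0,-0.01,14],[0,0,37,0,0,0,14],[0,0,0,0,0,0,14],[0,0,0,0,0,0,14],[10,0,0,0,0,0,14],[10,0,0,0,0,0,14],[10,0,0,0,0,0,14],[10,0,0,0,0,0,14],[10,0,0,0,0,0,14],[10,0,0,0,0,0,14]],
])

```text
time_s: 6.45
eef_pos: [0.5121, -0.1599, 0.0446]
eef_rot: [0.0, 0.701, 0.714, 0.0]
wrist_force: [0.1, -0.5, 1.3]
opening: 0.167
grasp_force: 0.3
```

```bash
python3 - <<'E'
from h import *
tool();drums("scene")
E
```

```text
t 6.45 tcp [ 0.5121 -0.1599  0.0446] dock [ -0.3 -37.5] yaw 1.5891 tilt [ 0.0004 -0.0002] F [ 0.1 -0.5  1.3] open 14.3 gf 0.3
scene 78 [236.7 175.7] [  2.5 -20.7]
scene 55 [269.1 192.3] [ 3.4 96.9]
```

Request:
jog_arm([
  [[10,0,0,0,0,0,14],[10,0,0,0,0,0,14],[10,0,0,0,0,0,14],[10,0,0,0,0,0,14],[10,0,0,0,0,0,14],[10,0,0,0,0,0,14],[10,0,0,0,0,0,14],[8,0,0,0,0,0,14],[5,0,0,0,0,0,14],[2,0,0,0,0,0,14]],
])

```text
time_s: 7.5
eef_pos: [0.5104, -0.0753, 0.0443]
eef_rot: [-0.0, 0.7, 0.714, -0.0]
wrist_force: [0.3, -0.5, -0.4]
opening: 0.164
grasp_force: 0.1
```

```bash
python3 - <<'E'
from h import *
tool();drums("scene")
E
```

```text
t 7.5 tcp [ 0.5104 -0.0753  0.0443] dock [-0.7 47.2] yaw 1.5894 tilt [-0.0001  0.0001] F [ 0.3 -0.5 -0.4] open 14.0 gf 0.1
scene 42 [225.9 159.1] [ -37.7 -101.1]
scene 143 [263.2 189.4] [ 3.6 76.9]
```

Request:
jog_arm([
  [[-15,0,0,0,0,0,14],[-15,0,-35,0,0,0,14],[-20,0,-35,0,0,0,14],[-20,-10,0,0,0,0.149,14],[0,0,0,0,0,0.149,14],[0,0,0,0,0,0.149,14],[0,0,0,0,0,0.149,14],[0,0,0,0,0,0.149,14],[0,0,0,0,0,0.149,14],[0,0,0,0,0,0.149,14]],
])

```text
time_s: 8.55
eef_pos: [0.5016, -0.1476, 0.1144]
eef_rot: [0.0, 0.964, 0.266, 0.0]
wrist_force: [-0.3, 0.2, -1.0]
opening: 0.164
grasp_force: 0.0
```

Request:
jog_arm([
  [[0,0,0,0,0,0.149,14],[0,0,0,0,0,0.149,14],[0,0,0,0,0,0.149,14],[0,0,0,0,0,0.08,14],[-22,27,0,0,0,0,14],[-22,27,0,0,0,0,14],[-22,27,0,0,0,0,14],[0,0,0,0,0,0,14],[0,0,0,0,0,0,14],[0,0,0,0,0,0,14]],
])

```text
time_s: 9.55
eef_pos: [0.4374, -0.2285, 0.1143]
eef_rot: [-0.0, 1.0, 0.009, 0.0]
wrist_force: [0.3, -0.1, -0.3]
opening: 0.163
grasp_force: 0.0
```

```bash
python3 - <<'E'
from h import *
tool();drums("scene")
E
```

```text
t 9.55 tcp [ 0.4374 -0.2285  0.1143] dock [ -75.9 -105. ] yaw 0.0183 tilt [0.0003 0.0001] F [ 0.3 -0.1 -0.3] open 13.9 gf 0.0
scene 42 [226.  159.1] [ -37.8 -100.8]
scene 103 [265.7 190.2] [ 2.1 84.1]
```

Request:
jog_arm([
  [[0,-1.5,35,0,0,0.004,14],[0,0,35,0,0,0,14],[0,0,0,0,0,0,14],[7,0,0,0,0,0,14],[7,0,0,0,0,0,14],[7,0,0,0,0,0,14],[7,0,0,0,0,0,14],[7,0,0,0,0,0,14],[7,0,0,0,0,0,14],[7,0,0,0,0,0,14]],
])

```text
time_s: 10.6
eef_pos: [0.4868, -0.2261, 0.0444]
eef_rot: [0.0, 1.0, 0.007, 0.0]
wrist_force: [-1.0, -0.4, 0.2]
opening: 0.165
grasp_force: 0.4
```

Request:
jog_arm([
  [[3,0,0,0,0,0,14],[1.5,0,0,0,0,0,14],[0,0,0,0,0,0,14],[-15,0,0,0,0,0,14],[-5,0,-35,0,0,0,14],[0,0,-35,0,0,-0.149,14],[0,0,0,0,0,-0.149,14],[0,0,0,0,0,-0.149,14],[0,0,0,0,0,-0.149,14],[0,0,0,0,0,-0.149,14]],
])

```text
time_s: 11.6
eef_pos: [0.4705, -0.2262, 0.1143]
eef_rot: [0.0, 0.928, 0.374, 0.0]
wrist_force: [-0.3, 0.2, -0.1]
opening: 0.165
grasp_force: 0.0
```

```bash
python3 - <<'E'
from h import *
tool();drums("scene")
E
```

```text
t 11.6 tcp [ 0.4705 -0.2262  0.1143] dock [ -42.8 -103.2] yaw 0.7657 tilt [ 0.0001 -0.    ] F [-0.3  0.2 -0.1] open 14.1 gf 0.0
scene 44 [216.5 165.3] [   1.8 -100.5]
scene 103 [265.7 190.1] [ 1.7 83.7]
```

Request:
jog_arm([
  [[0,0,0,0,0,-0.137,14],[0,0,0,0,0,-0.137,14],[0,0,0,0,0,-0.137,14],[0,0,0,0,0,-0.137,14],[0,0,0,0,0,-0.137,14],[0,0,0,0,0,-0.137,14],[-18,21,0,0,0,0,14],[-19,21,0,0,0,0,14],[0,0,0,0,0,0,14],[0,0,0,0,0,0,14]],
])

```text
time_s: 12.65
eef_pos: [0.5127, -0.2627, 0.1138]
eef_rot: [-0.001, 0.704, 0.71, -0.0]
wrist_force: [-0.2, -0.3, 0.1]
opening: 0.166
grasp_force: 0.0
```

```bash
python3 - <<'E'
from h import *
tool()
E
```

```text
t 12.65 tcp [ 0.5127 -0.2627  0.1138] dock [  -1.1 -140.3] yaw 1.5795 tilt [-0.0009  0.0008] F [-0.2 -0.3  0.1] open 14.2 gf 0.0
```

Request:
jog_arm([
  [[0,0,35,0,0,-0.006,14],[0,0,35,0,0,0,14],[0,0,0,0,0,0,14],[11,0,0,0,0,0,14],[11,0,0,0,0,0,14],[11,0,0,0,0,0,14],[11,0,0,0,0,0,14],[11,0,0,0,0,0,14],[11,0,0,0,0,0,14],[11,0,0,0,0,0,14]],
])

```text
time_s: 13.65
eef_pos: [0.512, -0.1849, 0.0446]
eef_rot: [0.0, 0.701, 0.713, 0.0]
wrist_force: [-0.1, -0.8, 0.5]
opening: 0.163
grasp_force: 0.4
```

```bash
python3 - <<'E'
from h import *
tool();drums("scene")
E
```

```text
t 13.65 tcp [ 0.512  -0.1849  0.0446] dock [ -0.7 -62.5] yaw 1.588 tilt [ 0.0005 -0.0004] F [-0.1 -0.8  0.5] open 13.9 gf 0.4
scene 80 [229.9 172.4] [  2.9 -46.5]
scene 103 [265.6 190.1] [ 1.9 83.5]
```

Request:
jog_arm([
  [[10,0,0,0,0,0,14],[10,0,0,0,0,0,14],[10,0,0,0,0,0,14],[10,0,0,0,0,0,14],[10,0,0,0,0,0,14],[10,0,0,0,0,0,14],[10,0,0,0,0,0,14],[8,0,0,0,0,0,14],[5,0,0,0,0,0,14],[2,0,0,0,0,0,14]],
])

```text
time_s: 14.7
eef_pos: [0.5103, -0.1002, 0.0443]
eef_rot: [-0.0, 0.701, 0.713, -0.0]
wrist_force: [-0.2, -0.6, -1.4]
opening: 0.165
grasp_force: 0.2
```

Request:
jog_arm([
  [[1,0,0,0,0,0,14],[1,0,0,0,0,0,14],[1,0,0,0,0,0,14],[1,0,0,0,0,0,14],[1,0,0,0,0,0,14],[0.5,0,0,0,0,0,14],[0.5,0,0,0,0,0,14],[0,0,0,0,0,0,14],[0,0,0,0,0,0,14],[0,0,0,0,0,0,14]],
])

```text
time_s: 15.7
eef_pos: [0.5103, -0.0948, 0.0443]
eef_rot: [-0.0, 0.701, 0.713, 0.0]
wrist_force: [0.4, -0.1, -0.6]
opening: 0.163
grasp_force: 0.1
```

```bash
python3 - <<'E'
from h import *
tool();drums("scene")
E
```

```text
t 15.7 tcp [ 0.5103 -0.0948  0.0443] dock [-1.1 27.6] yaw 1.5878 tilt [-0.  0.] F [ 0.4 -0.1 -0.6] open 13.9 gf 0.1
scene 192 [261.6 188.3] [ 2.7 70.2]
```

Request:
jog_arm([
  [[1,0,0,0,0,0,14],[1,0,0,0,0,0,14],[1,0,0,0,0,0,14],[1,0,0,0,0,0,14],[0,0,0,0,0,0,14],[0,0,0,0,0,0,14],[0,0,0,0,0,0,14],[0,0,0,0,0,0,14],[0,0,0,0,0,0,14],[0,0,0,0,0,0,14]],
])

```text
time_s: 16.75
eef_pos: [0.5102, -0.0908, 0.0443]
eef_rot: [-0.0, 0.701, 0.713, 0.0]
wrist_force: [0.5, -0.4, -0.6]
opening: 0.164
grasp_force: 0.0
```

Request:
jog_arm([
  [[0.5,0,0,0,0,0,14],[0,0,0,0,0,0,14],[0.5,0,0,0,0,0,14],[0,0,0,0,0,0,14],[0,0,0,0,0,0,14],[0,0,0,0,0,0,14],[0,0,0,0,0,0,14],[0,0,0,0,0,0,14],[0,0,0,0,0,0,14],[0,0,0,0,0,0,14]],
])

```text
time_s: 17.75
eef_pos: [0.5102, -0.0898, 0.0443]
eef_rot: [-0.0, 0.701, 0.713, 0.0]
wrist_force: [0.1, -1.0, -0.2]
opening: 0.158
grasp_force: 0.2
```

```bash
python3 - <<'E'
from h import *
tool();drums("scene")
E
```

```text
t 17.75 tcp [ 0.5102 -0.0898  0.0443] dock [-1.1 32.6] yaw 1.5878 tilt [0. 0.] F [ 0.1 -1.  -0.2] open 13.5 gf 0.2
scene 186 [263.1 189.1] [ 2.7 75.5]
```

Request:
jog_arm([
  [[0.5,0,0,0,0,0,14],[0,0,0,0,0,0,14],[0.5,0,0,0,0,0,14],[0,0,0,0,0,0,14],[0.5,0,0,0,0,0,14],[0,0,0,0,0,0,14],[0,0,0,0,0,0,14],[0,0,0,0,0,0,14],[0,0,0,0,0,0,14],[0,0,0,0,0,0,14]],
])

```text
time_s: 18.8
eef_pos: [0.5102, -0.0885, 0.0443]
eef_rot: [0.0, 0.701, 0.713, -0.0]
wrist_force: [-0.6, -2.6, 1.1]
opening: 0.163
grasp_force: 1.1
```

```bash
python3 - <<'E'
from h import *
tool();s=drums("scene");t=drums("top")
f=np.clip(s["frame"][165:230,225:310]*1.4,0,255).astype(np.uint8)
cv2.imwrite("pics/s3.png",cv2.resize(f,None,fx=8,fy=8,interpolation=2))
E
```

```text
t 18.8 tcp [ 0.5102 -0.0885  0.0443] dock [-1.1 33.9] yaw 1.5878 tilt [ 0.0002 -0.0002] F [-0.6 -2.6  1.1] open 14.0 gf 1.1
scene 194 [263.1 189. ] [ 2.3 75.3]
top 144 [315.2 229.1] [  0.9 100. ]
```

View pics/s3.png

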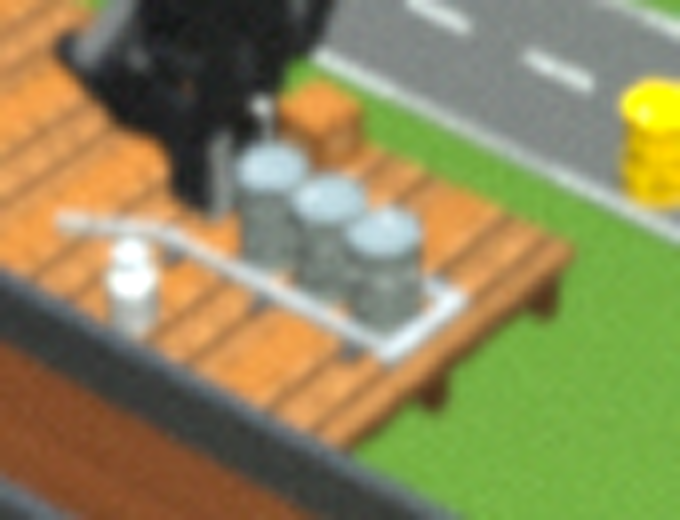

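Request:
jog_arm([
  [[0.5,0,0,0,0,0,14],[0,0,0,0,0,0,14],[-10,0,0,0,0,0,14],[-10,0,0,0,0,0,14],[0,0,-45,0,0,0,14],[0,0,-45,0,0,0,14],[0,0,-45,0,0,0,60],[40,0,0,0,0,0,75],[45,0,0,0,0,0,75],[45,0,0,0,0,0,75]],
])

```text
time_s: 19.9
eef_pos: [0.5083, 0.0227, 0.1798]
eef_rot: [0.0, 0.702, 0.712, 0.0]
wrist_force: [0.6, -0.4, -0.1]
opening: 0.839
grasp_force: 0.0
```

```bash
python3 - <<'E'
from h import *
tool();drums("scene")
t=dict(np.load("top0.npz"));P=cloud(t)
m=np.zeros(P.shape[:2],np.uint8);m[215:285,135:262]=((P[...,2]>.012)&(P[...,2]<.05))[215:285,135:262]
f=t["frame"].astype(int);g=np.zeros_like(m);sub=(f[...,1]-np.maximum(f[...,0],f[...,2])<8)
g[215:285,135:262]=sub[215:285,135:262]   # not-green = tongs
for nm,mm in (("depth",m),("col",g)):
    n,l,s,ce=cv2.connectedComponentsWithStats(mm);k=1+np.argmax(s[1:,4]);mm=l==k
    uv=np.argwhere(mm)[:,::-1]
    W=np.array([ray(t,u,v,.026)[:2] for u,v in uv])
    hull=cv2.boundingRect(uv.astype(np.int32));print(nm,s[k],W.min(0),W.max(0))
    # axis: split by distance from pivot guess
    piv=ray(t,153,229,.026)[:2]
    for it in range(3):
        d=W-piv;r=np.hypot(*d.T);a=np.arctan2(d[:,1],d[:,0])
        if it==0: ax=np.median(a[r>.08])
        sel=(r>.05)&(r<.2);A1=W[sel&(a>ax)];A2=W[sel&(a<ax)]
        L=[cv2.fitLine(A.astype(np.float32),2,0,.001,.001).ravel() for A in(A1,A2)]
        for q in L:
            if q[:2]@[np.cos(ax),np.sin(ax)]<0:q[:2]*=-1
        an=[np.arctan2(q[1],q[0]) for q in L];ax=np.mean(an)
    M=np.array([L[0][:2],-L[1][:2]]).T;st=np.linalg.solve(M,L[1][2:]-L[0][2:]);X=L[0][2:]+st[0]*L[0][:2]
    u=np.array([np.cos(ax),np.sin(ax)]);n_=np.array([-u[1],u[0]])
    d=W-X;al=d@u;la=d@n_
    print(" axis yaw",ax,"half",(an[0]-an[1])/2,"apex",X,"along min/max",al.min(),al.max())
    for q in np.arange(0,.26,.02):
        k2=abs(al-q)<.002
        if k2.any():print("  ",round(q,3),np.round([la[k2].min(),la[k2].max()],4))
E
```

```text
t 19.9 tcp [0.5083 0.0227 0.1798] dock [ -1.4 145.2] yaw 1.5857 tilt [0.0008 0.0006] F [ 0.6 -0.4 -0.1] open 71.6 gf 0.0
scene 161 [265.6 190.1] [ 1.7 83.5]
depth [145 223 109  52 756] [0.40722532 0.12322325] [0.52860362 0.38387284]
 axis yaw -1.8767684 half 0.100860536 apex [0.55636966 0.4995459 ] along min/max 0.12219417105446005 0.38303585408657403
   0.14 [-0.0147  0.0155]
   0.16 [-0.0164  0.0168]
   0.18 [-0.0204  0.0204]
   0.2 [-0.0213  0.0216]
   0.22 [-0.0246  0.0229]
   0.24 [-0.0315  0.031 ]
col [145 223 108  52 733] [0.40722532 0.12561669] [0.52859789 0.3840428 ]
 axis yaw -1.877797 half 0.10042775 apex [0.5559539  0.49622294] along min/max 0.11740321210737893 0.3783674232853583
   0.12 [0.0016 0.0069]
   0.14 [-0.0167  0.0135]
   0.16 [-0.0161  0.0171]
   0.18 [-0.0201  0.0184]
   0.2 [-0.021  0.022]
   0.22 [-0.0249  0.024 ]
   0.24 [-0.0304  0.0299]
```

```bash
python3 - <<'E'
from h import *
c=ctrl.camera("top")
f=c["frame"].astype(int);m=np.zeros(f.shape[:2],np.uint8)
m[222:265,170:225]=(f.max(2)<45)[222:265,170:225]
n,l,s,ce=cv2.connectedComponentsWithStats(m)
for i in range(1,n):
    if s[i,4]>10: print(s[i],ce[i],ray(c,*ce[i],.026))
t=dict(np.load("top0.npz"));print(np.abs(t["frame"][222:265,170:225].astype(int)-f[222:265,170:225]).mean(), f[231,190:210].max(1))
o=ctrl.get_obs();print(np.round(o["q"],3))
E
```

```text
[192 228  19   6  23] [199.95652174 230.69565217] [0.51015995 0.25108367 0.026     ]
[184 252  16   7  22] [190.95454545 254.63636364] [0.45280483 0.27141861 0.026     ]
3.3971811134601833 [142 146 139 122 108  80  72  57  47  32  18  12  21  34  65  78  77  80
  89  91]
[-0.184  0.086  1.824  0.002  1.233 -0.206]
```

Request:
jog_arm([
  [[0,0,0,0,0,0.108,82],[0,0,0,0,0,0.108,82],[0,0,0,0,0,0.108,82],[36,-16,0,0,0,0,82],[36,-16,0,0,0,0,82],[36,-16,0,0,0,0,82],[36,-16,0,0,0,0,82],[36,-16,0,0,0,0,82],[38,-18,0,0,0,0,82],[0,0,0,0,0,0,82]],
])

```text
time_s: 21.0
eef_pos: [0.48, 0.2628, 0.1791]
eef_rot: [-0.001, 0.806, 0.592, 0.0]
wrist_force: [0.2, -0.7, 0.3]
opening: 0.958
grasp_force: 0.0
```

```bash
python3 - <<'E'
from h import *
tool();c=ctrl.camera("wrist");cv2.imwrite("pics/w1.png",c["frame"]);drums("top")
E
```

```text
t 21.0 tcp [0.48   0.2628 0.1791] dock [-26.2 385.6] yaw 1.2679 tilt [-0.0008  0.0016] F [ 0.2 -0.7  0.3] open 81.9 gf 0.0
top 285 [323.6 229.7] [-0.8 80.8]
```

View pics/w1.png

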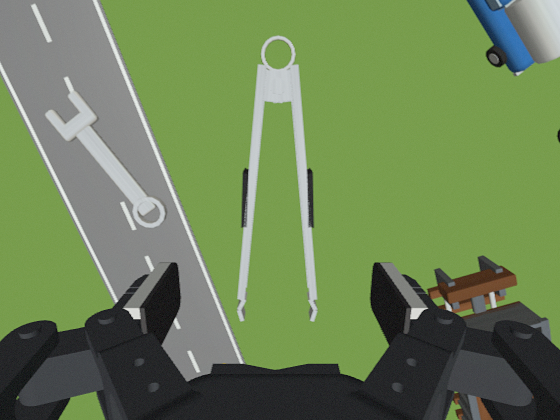

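The wrist view shows the tongs upright in the frame. The ring is at (278,53), the black grips at (246,198) and (311,198), and the jaw tips at (241,318) and (314,318). The axis is nearly aligned with the tool's x axis.

```bash
python3 - <<'E'
from h import *
c=ctrl.camera("wrist")
f=c["frame"].astype(int);m=np.zeros(f.shape[:2],np.uint8);m[155:240,225:330]=(f.max(2)<55)[155:240,225:330]
n,l,s,ce=cv2.connectedComponentsWithStats(m);g=[]
for i in range(1,n):
    if s[i,4]>60: print(s[i],ce[i]);g.append(ray(c,*ce[i],.022))
g=np.array(g);mid=g.mean(0);print("grip mid",mid,"sep",np.linalg.norm(g[0]-g[1]))
tips=[ray(c,241,319,.021),ray(c,314,319,.021)];tm=np.mean(tips,0)
rg=ray(c,278,68,.026)
print("tip mid",tm,"dist tip-grip",np.linalg.norm((tm-mid)[:2]),"axis",np.arctan2(*(tm-rg)[1::-1]),np.arctan2(*(tm-mid)[1::-1]),"rear",np.linalg.norm((rg-mid)[:2]))
o=ctrl.get_obs();r=Rq(o["eef_rot"]).as_matrix();print("tool shift mm to mid",1000*r.T@(mid-o["eef_pos"]))
E
```

```text
[240 165   6  58 163] [241.85276074 188.3190184 ]
[306 165   5  58 155] [308.49677419 188.29677419]
grip mid [0.48268653 0.26264047 0.022     ] sep 0.0599069205364453
tip mid [0.44429949 0.13288352 0.021     ] dist tip-grip 0.13531604378288936 axis -1.8754778553383304 -1.8584304428335408 rear 0.10003051392492526
tool shift mm to mid [  4.40825675   0.58701581 156.90006266]
```

Request:
jog_arm([
  [[2,1,40,0,0,0,82],[0,0,40,0,0,0,82],[0,0,40,0,0,0,82],[0,0,30,0,0,0,82],[0,0,15,0,0,0,82],[0,0,8,0,0,0,82],[0,0,3,0,0,0,82],[0,0,0,0,0,0,82],[0,0,0,0,0,0,82],[0,0,0,0,0,0,82]],
])

```text
time_s: 22.15
eef_pos: [0.4833, 0.2616, 0.0046]
eef_rot: [0.0, 0.807, 0.591, 0.001]
wrist_force: [0.2, 0.5, 0.0]
opening: 0.959
grasp_force: 0.0
```

```bash
python3 - <<'E'
from h import *
tool()
E
```

```text
t 22.15 tcp [0.4833 0.2616 0.0046] dock [-23.  384.3] yaw 1.2641 tilt [0.0022 0.0006] F [0.2 0.5 0. ] open 81.9 gf 0.0
```

Request:
jog_arm([
  [[0,0,2,0,0,0,66],[0,0,0,0,0,0,54],[0,0,0,0,0,0,53],[0,0,0,0,0,0,53],[0,0,0,0,0,0,53],[0,0,0,0,0,0,53],[0,0,0,0,0,0,53],[0,0,0,0,0,0,53],[0,0,0,0,0,0,53],[0,0,0,0,0,0,53]],
])

```text
time_s: 23.15
eef_pos: [0.4833, 0.2615, 0.0028]
eef_rot: [0.0, 0.807, 0.591, 0.001]
wrist_force: [-2.9, -1.5, 10.6]
opening: 0.624
grasp_force: 11.8
```

```bash
python3 - <<'E'
from h import *
tool()
E
```

```text
t 23.15 tcp [0.4833 0.2615 0.0028] dock [-23.  384.3] yaw 1.2637 tilt [0.0018 0.0005] F [-2.9 -1.5 10.6] open 53.3 gf 11.8
```

Request:
jog_arm([
  [[0,0,-2,0,0,0,53],[0,0,-6,0,0,0,53],[0,0,-12,0,0,0,53],[0,0,-20,0,0,0,53],[0,0,-25,0,0,0,53],[0,0,-25,0,0,0,53],[0,0,-20,0,0,0,53],[0,0,-10,0,0,0,53],[0,0,0,0,0,0,53],[0,0,0,0,0,0,53]],
])

```text
time_s: 24.15
eef_pos: [0.4818, 0.2611, 0.1208]
eef_rot: [-0.0, 0.807, 0.591, -0.0]
wrist_force: [0.7, -0.6, -1.0]
opening: 0.625
grasp_force: 8.4
```

```bash
python3 - <<'E'
from h import *
tool();s=drums("scene");w=ctrl.camera("wrist");t=ctrl.camera("top")
k=np.zeros((600,800,3),np.uint8)
k[:320,:480]=cv2.resize(s["frame"][190:300,310:475],(480,320),interpolation=2);k[320:,:373]=cv2.resize(w["frame"],(373,280))
k[320:,380:740]=cv2.resize(t["frame"][200:305,130:265],(360,280),interpolation=2)
cv2.imwrite("pics/l.png",k);np.savez("topl.npz",**t)
E
```

```text
t 24.15 tcp [0.4818 0.2611 0.1208] dock [-24.4 383.9] yaw 1.2638 tilt [-0.0007 -0.0002] F [ 0.7 -0.6 -1. ] open 53.4 gf 8.4
scene 158 [265.6 190. ] [ 1.6 83.5]
```

View pics/l.png

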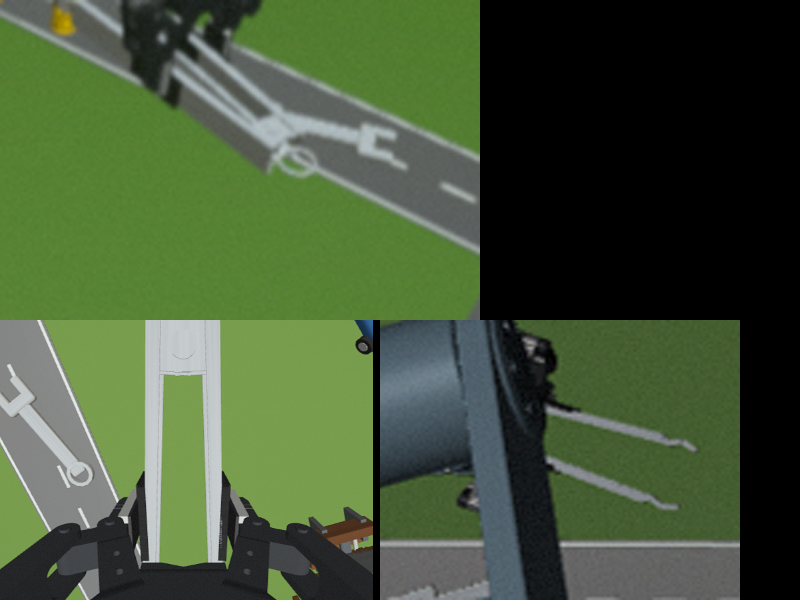

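The tongs are held. The scene part shows them lifted level, and the top part shows the jaw tips at about (246,248) and (241,270). Next I measure the jaw point relative to the TCP.

```bash
cat >> h.py <<'E'
def jaws(c,box):
    "tongs arm pixels near the jaws -> tool-frame mm (x,y) and z height profile"
    o=ctrl.get_obs();r=Rq(o["eef_rot"]).as_matrix();p=o["eef_pos"]
    P=cloud(c);u0,v0,u1,v1=box
    Q=P[v0:v1,u0:u1].reshape(-1,3);Q=Q[(Q[:,2]>p[2]-.03)&(Q[:,2]<p[2]+.05)]
    L=(Q-p)@r*1000
    L=L[(L[:,0]<-25)&(abs(L[:,1])<45)]
    for a in range(-140,-25,10):
        k=L[(L[:,0]>=a)&(L[:,0]<a+10)]
        if len(k)>3:
            y=k[:,1];print(a,len(k),"y",np.round([y.min(),np.median(y[y<0]) if (y<0).any() else 0,np.median(y[y>0]) if (y>0).any() else 0,y.max()],1),"z(tool, -up)",np.round(np.median(k[:,2]),1))
    print("tip x",L[:,0].min())
E
python3 - <<'E'
from h import *
c=dict(np.load("topl.npz"));jaws(c,(190,225,262,285))
E
```

```text
-140 11 y [-24.2 -23.1  24.4  26.4] z(tool, -up) -16.8
-130 19 y [-27.7 -25.3  25.9  28.6] z(tool, -up) -17.8
-120 26 y [-28.3 -24.   24.6  27.2] z(tool, -up) -17.5
-110 33 y [-28.  -24.6  24.4  28.2] z(tool, -up) -22.1
-100 34 y [-28.  -23.5  24.8  27.5] z(tool, -up) -22.9
-90 33 y [-27.1 -23.8  23.9  26.9] z(tool, -up) -22.7
-80 34 y [-26.4 -23.   23.1  26.4] z(tool, -up) -22.5
-70 36 y [-26.4 -22.1  22.4  26.4] z(tool, -up) -22.7
-60 36 y [-25.6 -21.9  22.2  25.8] z(tool, -up) -22.7
-50 33 y [-24.8 -20.8  21.6  24.7] z(tool, -up) -22.5
-40 40 y [-27.  -21.5  21.5  26.9] z(tool, -up) -22.4
-30 24 y [-26.6 -21.9  22.8  26.9] z(tool, -up) -23.1
tip x -134.06028833457952
```

Request:
jog_arm([
  [[0,0,0,0,0,-0.08,53],[0,0,0,0,0,-0.08,53],[0,0,0,0,0,-0.08,53],[0,0,0,0,0,-0.081,53],[-31,5,0,0,0,0,53],[-31,5,0,0,0,0,53],[-31,5,0,0,0,0,53],[-31,5,0,0,0,0,53],[-21,3.5,0,0,0,0,53],[-11,0,0,0,0,0,53]],
])

```text
time_s: 25.3
eef_pos: [0.5078, 0.1038, 0.1204]
eef_rot: [-0.0, 0.703, 0.711, -0.001]
wrist_force: [-0.6, -0.4, -1.2]
opening: 0.62
grasp_force: 8.4
```

```bash
python3 - <<'E'
from h import *
s=ctrl.camera("scene");tool();t=ctrl.camera("top")
jaws(t,(240,190,380,270))
k=np.zeros((600,800,3),np.uint8)
k[:360,:480]=cv2.resize(s["frame"][160:250,220:340],(480,360),interpolation=2)
k[360:,:420]=cv2.resize(t["frame"][190:270,250:390],(420,240),interpolation=2)
cv2.imwrite("pics/j.png",k)
E
```

```text
t 25.35 tcp [0.5077 0.1033 0.1205] dock [ -0.8 225.7] yaw 1.5829 tilt [-0.0015 -0.0007] F [ 1.1 -0.9 -1.9] open 53.3 gf 8.3
-140 13 y [-26.5 -24.6  22.9  24.9] z(tool, -up) -17.3
-130 24 y [-28.6 -26.7  24.9  27.4] z(tool, -up) -18.0
-120 24 y [-28.1 -24.5  24.9  27.1] z(tool, -up) -17.9
-110 30 y [-28.4 -24.7  24.5  26.8] z(tool, -up) -22.5
-100 42 y [-28.  -25.6  23.   26.8] z(tool, -up) -23.1
-90 40 y [-27.6 -24.5  22.6  26.9] z(tool, -up) -22.7
-80 27 y [-26.6 -24.2  22.   25. ] z(tool, -up) -22.6
-70 5 y [-26.4 -24.4   0.  -19.8] z(tool, -up) -23.1
-40 8 y [-24.9 -23.   20.2  23.3] z(tool, -up) -21.5
tip x -135.33039899171376
```

View pics/j.png

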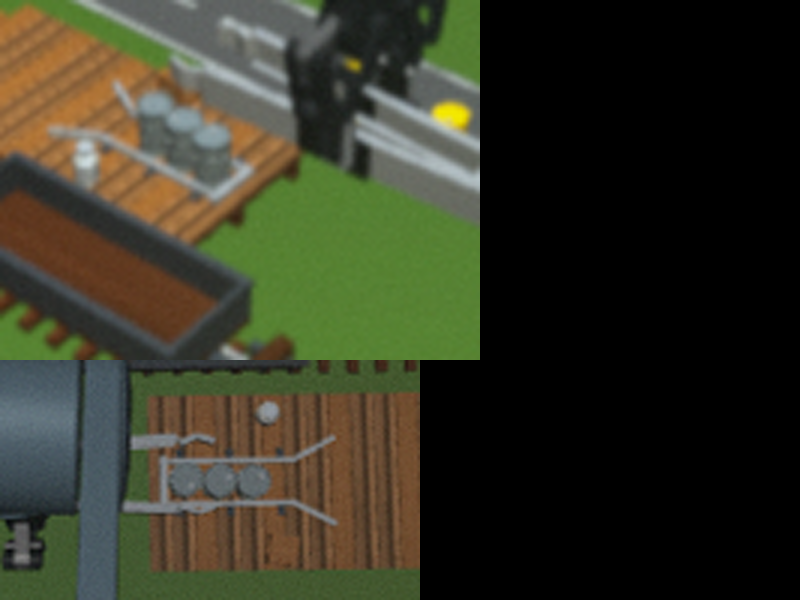

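The top part shows the three drums closed up at about (312,230), (324,230) and (335,230), with the open jaws straddling the head drum from the stop side. Now to measure the head drum precisely.

```bash
python3 - <<'E'
from h import *
t=ctrl.camera("top");P=cloud(t);tool()
d=P[...,:2]-D0
m=(abs(d[...,0])<.02)&(abs(d[...,1])<.14)&(P[...,2]>.0635)&(P[...,2]<.072)
q=np.array([dock(ray(t,u,v,.068)) for v,u in np.argwhere(m)])
print("n",len(q),"y",q[:,1].min(),q[:,1].max(),"x",q[:,0].min(),q[:,0].max())
for c0 in (107,81,55):
    k=q[abs(q[:,1]-c0)<8];k=k[abs(k[:,0])<14];print(c0,len(k),k[:,0].mean().round(1))
g=cv2.cvtColor(cv2.resize(t["frame"][190:270,290:350],None,fx=8,fy=8,interpolation=2),cv2.COLOR_BGR2GRAY)
C=cv2.HoughCircles(g,cv2.HOUGH_GRADIENT,1,60,param1=60,param2=18,minRadius=36,maxRadius=54)
for x,y,r in (C[0] if C is not None else []): print("circ",dock(ray(t,290+(x+.5)/8-.5,190+(y+.5)/8-.5,.068)),r/8/429*1009)
jaws(t,(240,190,380,270))
E
```

```text
t 25.45 tcp [0.5075 0.1055 0.1207] dock [ -1.  227.9] yaw 1.5835 tilt [-0.0013  0.0004] F [-0.3  0.7 -0.5] open 52.8 gf 8.4
n 287 y 43.0 118.9 x -13.4 12.7
107 71 0.9
81 66 -1.5
55 72 -2.0
-140 13 y [-26.8 -24.8  22.4  24.8] z(tool, -up) -18.2
-130 21 y [-28.9 -26.7  25.   27. ] z(tool, -up) -18.1
-120 24 y [-28.6 -24.6  23.1  27.1] z(tool, -up) -17.4
-110 32 y [-28.6 -26.5  23.5  26.8] z(tool, -up) -21.9
-100 43 y [-28.2 -24.7  22.7  27. ] z(tool, -up) -22.6
-90 40 y [-27.7 -24.5  22.6  27. ] z(tool, -up) -22.6
-80 29 y [-26.4 -24.2  22.7  24.9] z(tool, -up) -22.8
tip x -134.53367263909715
```

Request:
jog_arm([
  [[1,2,0,0,0,0,53],[0,0,15,0,0,0,53],[0,0,20,0,0,0,53],[0,0,18,0,0,0,53],[0,0,12,0,0,0,53],[0,0,8,0,0,0,53],[0,0,5,0,0,0,53],[0,0,0,0,0,0,53],[0,0,0,0,0,0,53],[0,0,0,0,0,0,53]],
])

```text
time_s: 26.45
eef_pos: [0.5106, 0.1065, 0.044]
eef_rot: [0.001, 0.702, 0.712, 0.0]
wrist_force: [-0.1, -0.9, -1.4]
opening: 0.622
grasp_force: 8.4
```

```bash
python3 - <<'E'
from h import *
s=ctrl.camera("scene");tool();t=ctrl.camera("top")
k=np.zeros((600,800,3),np.uint8)
k[:360,:480]=cv2.resize(s["frame"][160:250,220:340],(480,360),interpolation=2)
k[360:,:420]=cv2.resize(t["frame"][190:270,250:390],(420,240),interpolation=2)
cv2.imwrite("pics/j2.png",k)
E
```

```text
t 26.5 tcp [0.5106 0.1065 0.044 ] dock [  2.1 228.9] yaw 1.5847 tilt [ 0.0014 -0.    ] F [-0.4  0.6 -0.9] open 52.9 gf 8.4
```

View pics/j2.png

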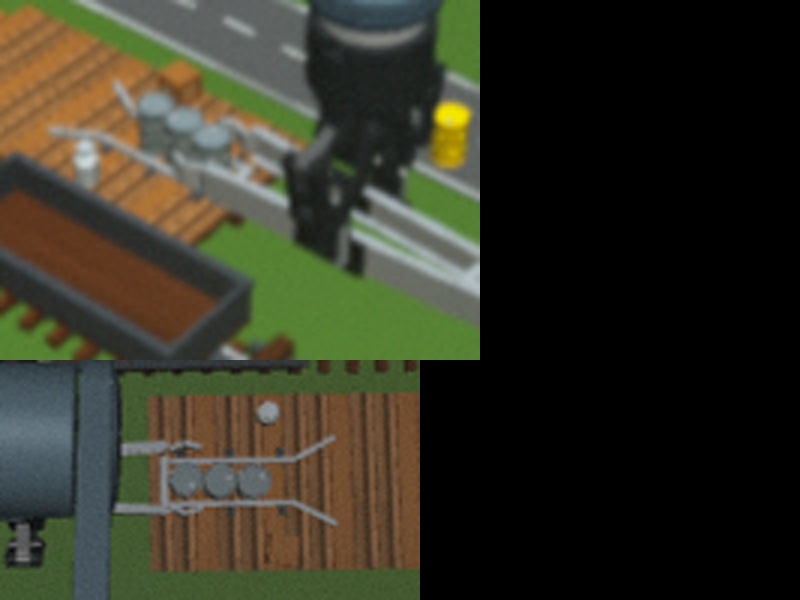

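Request:
jog_arm([
  [[0,-1.5,0,0,0,0,53],[0,0,0,0,0,0,50],[0,0,0,0,0,0,48],[0,0,0,0,0,0,46],[0,0,0,0,0,0,44],[0,0,0,0,0,0,42],[0,0,0,0,0,0,40],[0,0,0,0,0,0,38],[0,0,0,0,0,0,38],[0,0,0,0,0,0,38]],
])

```text
time_s: 27.55
eef_pos: [0.5086, 0.1066, 0.0434]
eef_rot: [0.0, 0.702, 0.712, 0.0]
wrist_force: [0.2, 0.7, -0.7]
opening: 0.489
grasp_force: 61.7
```

```bash
cat >> h.py <<'E'
def tops():
    t=ctrl.camera("top");P=cloud(t);d=P[...,:2]-D0
    m=(abs(d[...,0])<.02)&(abs(d[...,1])<.14)&(P[...,2]>.0645)&(P[...,2]<.072)
    q=np.array([dock(ray(t,u,v,.068)) for v,u in np.argwhere(m)])
    if len(q): print("deck drums n",len(q),"y",q[:,1].min(),q[:,1].max(),"x",q[:,0].min(),q[:,0].max())
    return t
E
python3 - <<'E'
from h import *
tool();t=tops();jaws(t,(240,190,330,270));drums("scene")
E
```

```text
t 27.55 tcp [0.5086 0.1066 0.0434] dock [1.00e-01 2.29e+02] yaw 1.5849 tilt [0.0003 0.    ] F [ 0.2  0.7 -0.7] open 41.8 gf 61.7
deck drums n 307 y 43.0 139.9 x -17.0 17.7
-140 157 y [-44.  -22.4  26.7  44.7] z(tool, -up) 12.2
-130 152 y [-43.8 -21.2  24.4  44.9] z(tool, -up) 11.2
-120 169 y [-43.7 -19.5  20.9  45. ] z(tool, -up) 11.0
-110 158 y [-43.6 -21.   21.7  45. ] z(tool, -up) 12.2
-100 99 y [-43.4 -22.   17.8  44.7] z(tool, -up) 11.5
-90 38 y [-18.3 -16.6  15.5  18.1] z(tool, -up) -21.4
-80 28 y [-18.4 -15.4  14.7  18.4] z(tool, -up) -20.3
tip x -166.6039165904359
scene 159 [265.6 190. ] [ 1.7 83.3]
```

Request:
jog_arm([
  [[0,0,-2,0,0,0,38],[0,0,-4,0,0,0,38],[0,0,-7,0,0,0,38],[0,0,-10,0,0,0,38],[0,0,-14,0,0,0,38],[0,0,-15,0,0,0,38],[0,0,-15,0,0,0,38],[0,0,-12,0,0,0,38],[0,0,-6,0,0,0,38],[0,0,0,0,0,0,38]],
])

```text
time_s: 28.65
eef_pos: [0.5092, 0.1065, 0.1296]
eef_rot: [0.001, 0.702, 0.712, 0.001]
wrist_force: [0.2, -0.4, -1.2]
opening: 0.494
grasp_force: 61.6
```

```bash
cat >> h.py <<'E'
def held(t):
    o=ctrl.get_obs();r=Rq(o["eef_rot"]).as_matrix();p=o["eef_pos"]
    P=cloud(t);L=(P-p)@r*1000
    m=(L[...,0]>-140)&(L[...,0]<-105)&(abs(L[...,1])<14)&(L[...,2]<-5)&(L[...,2]>-45)&(t["z_map"]>0)
    q=P[m];l=L[m]
    if len(q):
        A=np.c_[q[:,:2]-q[:,:2].mean(0),np.ones(len(q))];s=q[:,2]>np.median(q[:,2])-.004
        co=np.linalg.lstsq(A[s],q[s,2],rcond=None)[0]
        print("held n",len(q),"centre",np.round(q.mean(0),4),"tool",np.round(l.mean(0),1),"topz",np.median(q[:,2]),"slope",np.round(co[:2],3))
E
python3 - <<'E'
from h import *
tool();t=tops();held(t);drums("scene");held(ctrl.camera("scene"))
E
```

```text
t 28.65 tcp [0.5092 0.1065 0.1296] dock [  0.7 228.9] yaw 1.5849 tilt [ 0.0023 -0.0001] F [ 0.2 -0.4 -1.2] open 42.2 gf 61.6
deck drums n 171 y 43.0 91.3 x -13.4 10.1
held n 146 centre [ 0.5093 -0.0143  0.1509] tool [-120.9   -1.   -22.3] topz 0.15217981169286304 slope [ 0.059 -0.036]
scene 106 [262.  187.9] [ 0.8 70. ]
held n 91 centre [ 0.5109 -0.0114  0.1473] tool [-117.9    1.3  -19.7] topz 0.14927154719724833 slope [-0.038 -0.017]
```

Request:
jog_arm([
  [[0,6,0,0,0,0,38],[0,14,0,0,0,0,38],[0,18,0,0,0,0,38],[0,20,0,0,0,0,38],[0,20,0,0,0,0,38],[0,20,0,0,0,0,38],[0,16,0,0,0,0,38],[0,9,0,0,0,0,38],[0,4,0,0,0,0,38],[0,0,0,0,0,0,38]],
])

```text
time_s: 29.8
eef_pos: [0.6353, 0.1083, 0.1277]
eef_rot: [-0.0, 0.702, 0.712, -0.0]
wrist_force: [0.2, -0.3, -1.0]
opening: 0.495
grasp_force: 61.6
```

Request:
jog_arm([
  [[0,0,0,0,0,0,38],[0,0,0,0,0,0,38],[0,0,0,0,0,0,38],[0,0,0,0,0,0,38],[0,0,0,0,0,0,38],[0,0,0,0,0,0,38],[0,0,0,0,0,0,38],[0,0,0,0,0,0,38],[0,0,0,0,0,0,38],[0,0,0,0,0,0,38]],
])

```text
time_s: 30.8
eef_pos: [0.6354, 0.1083, 0.1283]
eef_rot: [-0.0, 0.702, 0.712, -0.0]
wrist_force: [-0.2, 0.0, -1.1]
opening: 0.493
grasp_force: 61.6
```

```bash
python3 - <<'E'
from h import *
tool();t=tops();held(t);s=drums("scene");held(s)
t0=dict(np.load("top0.npz"));P0=cloud(t0);P=cloud(t)
[print("crate/churn",*b) for b in blobs(t,(290,195,430,270),.045,.062,25)]
# held drum tilt in the scene view: edges of pixels in the drum volume by height
P=cloud(s);o=ctrl.get_obs();r=Rq(o["eef_rot"]).as_matrix();L=(P-o["eef_pos"])@r*1000
m=(L[...,0]>-140)&(L[...,0]<-100)&(abs(L[...,1])<22)&(abs(L[...,2]+3)<25)
for z in range(-26,24,5):
    k=L[m&(abs(L[...,2]-z)<2.5)]
    if len(k)>2: print(z,len(k),"x",k[:,0].min().round(1),k[:,0].max().round(1),"y",k[:,1].min().round(1),k[:,1].max().round(1))
E
```

```text
t 30.8 tcp [0.6354 0.1083 0.1283] dock [127.  228.9] yaw 1.5848 tilt [-0. -0.] F [-0.2  0.  -1.1] open 42.1 gf 61.6
deck drums n 176 y 43.0 93.6 x -13.4 10.1
held n 150 centre [ 0.6367 -0.0128  0.1492] tool [-121.1   -0.5  -20.9] topz 0.15040636395005458 slope [ 0.012 -0.019]
scene 59 [258.7 186.5] [ 1.3 59. ]
held n 120 centre [ 0.6378 -0.0098  0.1469] tool [-118.1    0.7  -18.7] topz 0.14893787331789105 slope [-0.041 -0.084]
crate/churn 45 [339.4 207.2] 0.054 [ 0.5638 -0.0806  0.054 ]
crate/churn 93 [344.4 252.9] 0.0522 [ 0.4571 -0.091   0.0522]
-26 11 x -129.9 -109.0 y -7.1 13.0
-21 72 x -134.1 -101.5 y -16.1 19.5
-16 45 x -133.0 -101.5 y -15.4 19.3
-11 28 x -131.2 -100.4 y -16.7 19.7
-6 24 x -133.6 -100.8 y -18.2 18.7
-1 24 x -134.0 -100.1 y -16.5 20.3
4 8 x -104.9 -100.1 y -17.3 20.4
9 8 x -122.8 -115.1 y 10.5 14.3
14 6 x -128.4 -114.3 y 10.9 12.4
```

```bash
python3 -c "
from bench import ctrl
print(ctrl.hand_in())"
```

```text
the job is handed in; nothing more can be done
None
```

I handed the job in at about 31 s. The head drum is held upright in the tongs with its base about 50 mm above the wagon's rim, over the wagon's centre; the other two drums stand in the lane, and the crate and churn have not moved. I did not re-measure the bystanders off the dock, and the hand-in call returned no verdict.

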